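# Centre the standing pin on its test stand with light taps

### The job

The dark turned pin stands off-centre on one of the two small round steel stands. With the fingertips, tap or push it gently across the top of its stand until its foot stands wholly inside the scribed ring at the centre, then take the hand away. Do not grasp, lift or topple the pin, do not shift its stand, and leave the other stand, the gear on it and the things lying around as they are.

Things in the scene. Friction and masses are not known exactly. Their poses are not given: they have to be found in the camera images.
- pin: The dark turned pin, upright and loose, 0.16 kg: foot 25 mm in diameter up to 43 mm, then a neck 16 mm in diameter up to its top at 63 mm. Origin at the centre of its underside, z up along the pin. It stands on the top of pin_stand, 12 to 18 mm from the middle to any side. A push within the lowest 15 mm or so of the foot slides it; a push higher up (also by a knuckle or the bulging back of a finger above the tip) tips it over.
- pin_stand: The round steel stand that bears the pin, loose, 0.95 kg, 45 mm high: flat top 72 mm in diameter (the top rim is 9 mm thick), waist 60 mm, foot 76 mm in diameter. Origin at the centre of its underside, z up; its top face is 45 mm above the origin. A scribed ring of 36 mm inside diameter is concentric with the top. Its yaw has no visible meaning.
- gear_stand: The other stand, of the same shape and size, loose; origin at the centre of its underside. To be left alone. It may be the nearer or the farther of the two. Both stand in an aisle between two tall fixed testers, a green one on the left (y over 0.38 where x is over 0.45) and a cream one on the right (y under 0.03 where x is over 0.40): swing in over the front of the bench.
- gear: Steel spur gear, 60 mm outside diameter, 14 mm high, lying loose on gear_stand; origin at the centre of its underside. To be left alone.
- tin: Flat round grease tin, 64 mm diameter, 31 mm high, on the mat to the left; origin at the centre of its underside. Bystander.
- ref_block: Flat round steel reference block, 64 mm diameter, 12 mm high, on the mat to the right of the stands; origin at the centre of its underside. Bystander.
- spanner: Open-end spanner, 203 mm long, 8 mm thick, lying on the mat at the front left; origin at its middle, underside. Bystander.
There are look-alikes about, which are no part of the job. Leave any brown or turquoise look-alike of the pin_stand alone.

How it is judged:
By the outcome, as a careful person would: the job done as asked, in the order asked, and still so for the second after the job is handed in, with the robot touching nothing.
It also fails if it takes over 38 s, if anything falls off the work surface, if the arm or the gripper's body presses on something with over 40 N, if the wrist force passes 120 N, or if a joint passes its speed limit or range.

### The arm

A 6-joint arm with a two-finger parallel gripper is mounted at the origin on a cart in front of the work surface, level with it; the furniture and walls round the work are solid. World frame = base frame: x ahead of the robot, y to its left, z up, the work surface at z = 0. Lengths are in m, angles in rad, forces in N, time in s.
With the tool pointing down it reaches from about 0.25 to 0.775 m from the base axis. Payload 8.9 kg.
Tool frame: the origin (TCP) lies on the centre line of the jaws, within the pads' length; the fingertips stand 19 mm ahead of it and the grasp point (between the pads) is the TCP (ctrl.tcp_to_tips is the distance from the TCP to the fingertips, in m); z points along the fingers, y is the direction in which the jaws open and shut (so a half turn about z gives the same grasp; the last joint's range is limited). The gripper opens to 85 mm and grips with 20 to 120 N. Pads are 22 mm wide; open, the fingers measure 114 mm over their backs; the gripper's body (76 mm by 85 mm) begins 54 mm behind the grasp point. The pads swing forward as they close: fully open they stand 13 mm farther back than shut.
Start: joints at [-1.367, 0.291, -0.153, 1.127, 0, 1.431], TCP at [0.176, -0.494, 0.25] pointing down, gripper open.
Joint ranges: [-2.52, 2.52], [-0.91, 1.74], [-1.3, 1.37], [-1.96, 2.02], [-1.52, 1.47], [-3.14, 3.14]. Speed limits (rad/s): [2.22, 2.22, 2.79, 3.14, 3.14, 3.14].

### API

Orientations are given as a 3x3 rotation matrix whose columns are the frame's x, y, z axes.
In Python, from station import ctrl, vision gives the robot as it stands.
- The arm moves only by the tool arm_command, never from a script. Its argument "plan" is a list of rows, each a list of 4 numbers: the shift along the tool's x, y, z in units of 4 cm (1.0 is 4 cm), then the turn about the tool's z in units of 0.08 rad (1.0 is 0.08 rad). In form: [[x, y, z, twist], ...]. A call has exactly 8 rows; each row shifts and turns the pose as measured when the row begins, along the tool's axes as they then stand; what a row does not reach is not made up. A row lasts 1/8 s, in which the tool goes at most 62.5 mm and 10.7 degrees, less where a joint would pass 70% of its speed; a pose out of reach is approached as far as the arm can. A call with a number of a shift or a turn outside -1 to 1 is refused whole. A call with a gripper value outside its range is refused whole. "grip" is the closure, from 0 (fully open) to 1 (shut), set as the call begins (left out, the last holds). The fingers move at their own pace and stop on an object; the grip force is fixed at half the most. Time passes only in rows, so rows that do not move let the fingers close, or fill a call up. It gives the time, the measured TCP pose, the force and the opening at its end, in the units of the state.
- ctrl.get_state(): the state, without advancing time (a new reading comes with each control period).
- vision.read_camera(name): name is "scene" or "top" or "wrist"; returns a dict with "color" (420x560x3 uint8, red, green, blue), "z_map" (420x560 float32, m along the optical axis (not along the pixel's ray), 0 where there is no reading), "fx", "fy", "cx", "cy" (pixels), "origin" and "attitude" of the camera in the world; the wrist camera has in their place "T_tool_cam" (4x4, takes a point from camera to tool coordinates, whose origin is the TCP and whose axes are the flange's). Camera axes: x right, y down, z forward; pixel columns grow to the right and rows downward; lengths in m; the calibration is good to about 2 mm. A picture is of the moment at which its call begins: read the wrist's pose just before it.
- ctrl.close_job(): hands the job in, once; it reports no verdict.
The state is a dict: "time": time; "joint_positions": joint angles; "joint_vel": joint speeds; "joint_efforts": joint torques, N m; "tool_pos": TCP position; "eef_rot": TCP orientation; "wrist_force": force on the tool from outside, world axes, zero at the start; "ft_torque": the same for the moment, N m; "grip_width": finger opening in m.
Only numpy, scipy, OpenCV 4.12 (cv2) and the standard library are available. Lean on these libraries where they do the work, as an engineer would, in place of code of your own. Each camera call takes 0.05 s, during which the arm holds its last target.

## Working session

There is one attempt and no reset: what is moved stays moved. The work goes in short steps, Python scripts to look and compute and a tool call to move; the robot and the scene stay as the last step left them, time stands still between calls to the robot, and variables do not carry over. Pictures are saved under pics/ and viewed, and the job is handed in when it is done.

Besides the shell and the picture viewer there is one more tool, called after "Request:" as a command line: name --pt "numbers of a row" for each row, then --argument value for the rest. arm_command: Moves the arm, as the interface text tells. Shifts and turns lie within -1 to 1; 1 stands for 4 cm of shift or 0.08 rad of turn. Its arguments: {"type":"object","properties":{"plan":{"type":"array"},"grip":{"type":"number"}},"required":["plan"]}

```bash
ls; mkdir -p pics; python3 - <<'E'
from station import ctrl, vision
import cv2,numpy as np,pickle
s=ctrl.get_state()
print(s['time'],s['tool_pos'],s['eef_rot'],s['grip_width'],ctrl.tcp_to_tips)
for n in ['scene','top']:
    c=vision.read_camera(n)
    cv2.imwrite(f'pics/{n}0.png',c['color'][:,:,::-1])
    pickle.dump(c,open(f'{n}0.pkl','wb'))
    print(n,c['origin'],c['attitude'],c['fx'],c['cx'],c['cy'])
print(ctrl.get_state()['time'])
E
```

```text
pics
0.0 [ 0.17639306 -0.4940494   0.24974689] [[ 9.41812831e-01  3.36137667e-01 -2.46665404e-04]
 [ 3.36137703e-01 -9.41812007e-01  1.25997104e-03]
 [ 1.91211285e-04 -1.26957043e-03 -9.99999176e-01]] 0.08526976026621681 0.019
scene [0.04786775 0.78980364 0.57541571] [[-0.70611689 -0.37049563  0.60343345]
 [-0.70803558  0.38049609 -0.59490196]
 [-0.00919549 -0.84732267 -0.53099881]] 457.69710548621947 280.3317530219708 210.39308036102332
top [0.49690797 0.23831371 0.97264308] [[-0.01341119 -0.99072796  0.13519708]
 [-0.99986265  0.01197061 -0.01146274]
 [ 0.00973807 -0.13533224 -0.99075242]] 402.73181839882426 283.4094992362568 206.54538142734802
0.1
```

View pics/scene0.png

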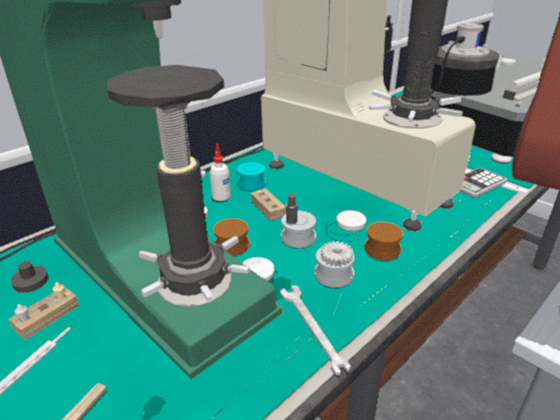

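View pics/top0.png

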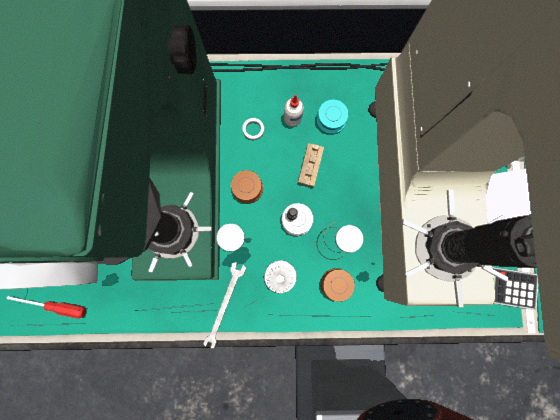

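The scene picture shows four candidates in the top view. There are grey steel stands at (297,219), with the dark pin, and at (280,277), with the gear. The brown look-alikes are at (246,186) and (339,285), and there is a turquoise one at (333,116). The pin stand is the grey one at (297,219). I'll enlarge that area and measure it.

```bash
cat > h.py <<'E'
import numpy as np,pickle,cv2
def cloud(c):
    z=c['z_map'];v,u=np.mgrid[0:z.shape[0],0:z.shape[1]]
    P=np.stack([(u-c['cx'])/c['fx']*z,(v-c['cy'])/c['fy']*z,z],-1)
    return P@np.array(c['attitude']).T+np.array(c['origin'])
def circ(p):
    (x,y),r=cv2.minEnclosingCircle(p[:,:2].astype(np.float32)); 
    return np.round([x,y,r],4), np.round(p[:,:2].mean(0),4)
E
python3 - <<'E'
from h import *
for n,(u0,u1,v0,v1) in dict(top=(220,370,165,310),scene=(210,360,180,290)).items():
    c=pickle.load(open(n+'0.pkl','rb'));P=cloud(c)
    im=c['color'][v0:v1,u0:u1,::-1]
    cv2.imwrite(f'pics/{n}crop.png',cv2.resize(im,None,fx=5,fy=5,interpolation=cv2.INTER_CUBIC)[:600])
    print(n)
    Q=P[v0:v1,u0:u1].reshape(-1,3);Q=Q[np.isfinite(Q).all(1)]
    for lo,hi in [(-.005,.005),(.008,.016),(.027,.035),(.040,.050),(.054,.064),(.083,.092),(.1,.115)]:
        q=Q[(Q[:,2]>lo)&(Q[:,2]<hi)]
        if lo<.0: print('mat z',np.median(q[:,2]));continue
        # cluster
        m=np.zeros((400,400),np.uint8)
        ij=((q[:,:2]-[.3,0])/.001).astype(int);ok=((ij>=0)&(ij<400)).all(1);q=q[ok];ij=ij[ok]
        m[ij[:,0],ij[:,1]]=1;m=cv2.dilate(m,np.ones((5,5)))
        k,l=cv2.connectedComponents(m)
        for i in range(1,k):
            s=q[l[ij[:,0],ij[:,1]]==i]
            if len(s)>8: print(lo,hi,len(s),circ(s),np.median(s[:,2]).round(4))
E
```

```text
top
mat z -0.0004056524556141916
0.008 0.016 165 (array([0.4414, 0.3572, 0.0553]), array([0.446 , 0.3515])) 0.0093
0.008 0.016 46 (array([0.4443, 0.1142, 0.0348]), array([0.4514, 0.1311])) 0.0097
0.008 0.016 555 (array([0.5502, 0.0714, 0.0322]), array([0.5499, 0.0714])) 0.0117
0.008 0.016 38 (array([0.5798, 0.1988, 0.0331]), array([0.5682, 0.2059])) 0.0092
0.008 0.016 67 (array([0.6675, 0.3125, 0.0353]), array([0.651 , 0.3057])) 0.0098
0.008 0.016 16 (array([0.6961, 0.1689, 0.0077]), array([0.6963, 0.1685])) 0.0101
0.027 0.035 546 (array([0.5556, 0.3526, 0.0322]), array([0.5554, 0.3509])) 0.0306
0.04 0.05 799 (array([0.4424, 0.1049, 0.0361]), array([0.4423, 0.1051])) 0.0449
0.04 0.05 309 (array([0.4631, 0.2375, 0.0359]), array([0.4695, 0.2369])) 0.0447
0.04 0.05 50 (array([0.4594, 0.2378, 0.0089]), array([0.4592, 0.2378])) 0.0445
0.04 0.05 630 (array([0.5962, 0.1957, 0.036 ]), array([0.594, 0.194])) 0.0448
0.04 0.05 650 (array([0.676 , 0.3146, 0.0358]), array([0.6726, 0.3148])) 0.0448
0.054 0.064 423 (array([0.4595, 0.2376, 0.0299]), array([0.4597, 0.2378])) 0.0587
0.083 0.092 44 (ar
[... 1092 characters left out ...]
y([0.4637, 0.2393, 0.0372]), array([0.454 , 0.2559])) 0.0452
0.04 0.05 450 (array([0.5962, 0.1941, 0.0382]), array([0.5878, 0.1992])) 0.0451
0.04 0.05 512 (array([0.6741, 0.3144, 0.037 ]), array([0.671, 0.317])) 0.0452
0.054 0.064 484 (array([0.46  , 0.2381, 0.0309]), array([0.4583, 0.2398])) 0.0589
0.054 0.064 53 (array([0.6063, 0.0047, 0.023 ]), array([0.6011, 0.0038])) 0.0579
0.054 0.064 45 (array([0.6021, 0.2111, 0.0117]), array([0.5982, 0.2151])) 0.0597
0.083 0.092 57 (array([0.6035, 0.2082, 0.0126]), array([0.6009, 0.2123])) 0.0861
0.1 0.115 60 (array([0.5697, 0.3923, 0.0089]), array([0.5682, 0.392 ])) 0.1087
0.1 0.115 47 (array([0.6046, 0.2095, 0.0082]), array([0.6027, 0.2105])) 0.107
```

View pics/topcrop.png

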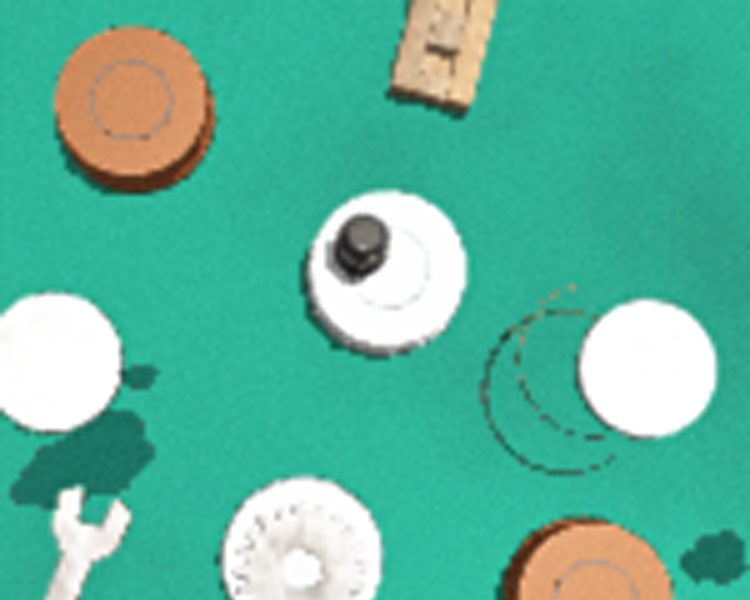

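View pics/scenecrop.png

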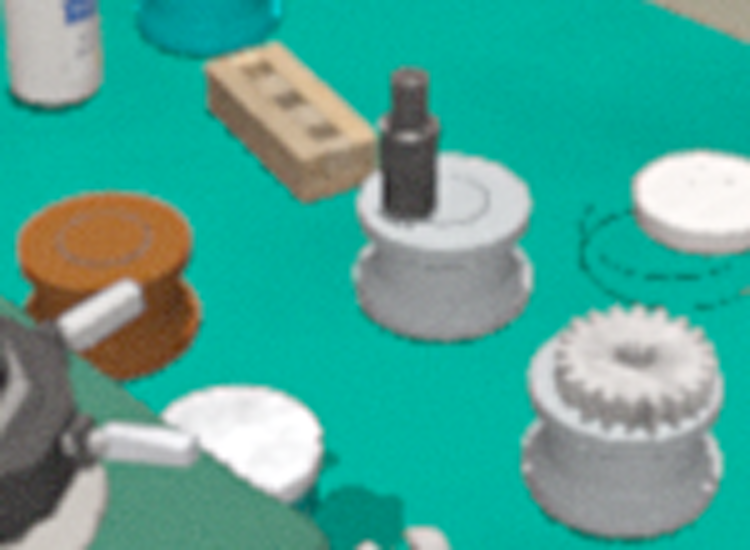

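Both cameras put the pin stand's centre at about (0.596, 0.195), top at z 0.045. The pin is at about (0.604, 0.2085), 15.7 mm off, which is within the stated 12–18 mm. I'll straddle the pin with open jaws and push with the flat inner face of one pad, with the tool y axis along the push line. Next I'll write a planner for the approach.

```bash
cat > plan.py <<'E'
import numpy as np
from station import ctrl
def plan(wps,yaw_t,n=8,step=.039,g=1.0,tw=1.0):
    s=ctrl.get_state();p=np.array(s['tool_pos']);R=np.array(s['eef_rot'])
    yaw=np.arctan2(R[1,0],R[0,0]);print('t',s['time'],'p',p.round(4),'yaw',round(yaw,4),'q',np.round(s['joint_positions'],2),'F',np.round(s['wrist_force'],1),'w',round(s['grip_width'],4))
    wps=[np.array(w,float) for w in wps];rows=[]
    for i in range(n):
        while len(wps)>1 and np.linalg.norm(wps[0]-p)<.02: wps.pop(0)
        d=wps[0]-p;L=np.linalg.norm(d);d=d*min(1,step/max(L,1e-9))
        e=yaw_t-yaw; t=np.clip(-e/.08,-tw,tw)
        Rz=np.array([[np.cos(yaw),np.sin(yaw),0],[np.sin(yaw),-np.cos(yaw),0],[0,0,-1]])
        l=Rz.T@d/.04;rows.append([round(float(x),2) for x in [*l,t]])
        p=p+d*g;yaw+= -t*.08*g
    print(rows,'-> ',p.round(4),round(yaw,3))
E
python3 -c "
from plan import *
plan([(.31,-.2,.25),(.33,.14,.25),(.604,.2085,.25)],2.60)"
```

```text
t 0.1 p [ 0.1764 -0.4941  0.2498] yaw 0.3428 q [-1.37  0.29 -0.15  1.13 -0.    1.43] F [-0.3  0.1 -1.2] w 0.0852
[[0.68, -0.7, -0.0, -1.0], [0.73, -0.64, -0.0, -1.0], [0.78, -0.58, -0.0, -1.0], [0.83, -0.52, -0.0, -1.0], [0.86, -0.45, -0.0, -1.0], [0.9, -0.38, -0.0, -1.0], [0.93, -0.31, -0.0, -1.0], [0.95, -0.23, -0.0, -1.0]] ->  [ 0.3054 -0.21    0.25  ] 0.983
```

Request:
arm_command --pt "0.68 -0.7 0 -1" --pt "0.73 -0.64 0 -1" --pt "0.78 -0.58 0 -1" --pt "0.83 -0.52 0 -1" --pt "0.86 -0.45 0 -1" --pt "0.9 -0.38 0 -1" --pt "0.93 -0.31 0 -1" --pt "0.95 -0.23 0 -1" --grip 0

```text
time: 1.1
tool_pos: [0.3055, -0.2014, 0.2481]
eef_rot: [[0.542, 0.841, -0.001], [0.841, -0.542, 0.004], [0.003, -0.003, -1.0]]
wrist_force: [0.9, -0.0, -0.1]
grip_width: 0.0852
```

```bash
python3 -c "
from plan import *
plan([(.31,-.2,.25),(.33,.14,.25),(.604,.2085,.25)],2.60)"
```

```text
t 1.1 p [ 0.3055 -0.2014  0.2481] yaw 0.9983 q [-0.79 -0.01 -0.52  1.07  0.    1.36] F [ 0.9 -0.  -0.1] w 0.0852
[[0.86, -0.47, -0.01, -1.0], [0.89, -0.4, -0.01, -1.0], [0.92, -0.33, -0.01, -1.0], [0.94, -0.25, -0.01, -1.0], [0.96, -0.18, -0.01, -1.0], [0.97, -0.1, -0.01, -1.0], [0.97, -0.02, -0.01, -1.0], [0.97, 0.06, -0.01, -1.0]] ->  [0.3278 0.1098 0.2498] 1.638
```

Tracking is good, so I'll continue.

Request:
arm_command --pt "0.86 -0.47 0 -1" --pt "0.89 -0.4 0 -1" --pt "0.92 -0.33 0 -1" --pt "0.94 -0.25 0 -1" --pt "0.96 -0.18 0 -1" --pt "0.97 -0.1 0 -1" --pt "0.97 -0.02 0 -1" --pt "0.97 0.06 0 -1"

```text
time: 2.1
tool_pos: [0.3235, 0.1204, 0.2489]
eef_rot: [[-0.088, 0.996, -0.001], [0.996, 0.088, 0.005], [0.005, -0.0, -1.0]]
wrist_force: [0.8, 0.3, -0.3]
grip_width: 0.0855
```

```bash
python3 -c "
from plan import *
plan([(.33,.14,.25),(.604,.2085,.25)],2.60)"
```

```text
t 2.1 p [0.3235 0.1204 0.2489] yaw 1.6592 q [ 0.14 -0.06 -0.56  1.07  0.    1.62] F [ 0.8  0.3 -0.3] w 0.0855
[[0.47, 0.2, -0.03, -1.0], [0.07, 0.97, 0.0, -1.0], [-0.0, 0.97, 0.0, -1.0], [-0.08, 0.97, 0.0, -1.0], [-0.16, 0.96, 0.0, -1.0], [-0.24, 0.95, 0.0, -1.0], [-0.31, 0.92, 0.0, -1.0], [-0.38, 0.9, 0.0, -1.0]] ->  [0.5948 0.2062 0.25  ] 2.299
```

Request:
arm_command --pt "0.47 0.2 0 -1" --pt "0.07 0.97 0 -1" --pt "0 0.97 0 -1" --pt "-0.08 0.97 0 -1" --pt "-0.16 0.96 0 -1" --pt "-0.24 0.95 0 -1" --pt "-0.31 0.92 0 -1" --pt "-0.3 0.6 0 -1"

```text
time: 3.1
tool_pos: [0.5862, 0.2107, 0.2461]
eef_rot: [[-0.687, 0.727, -0.005], [0.727, 0.687, 0.004], [0.007, -0.001, -1.0]]
wrist_force: [-0.1, 0.6, 0.2]
grip_width: 0.0855
```

```bash
python3 - <<'E'
from plan import *
from h import *
from station import vision
plan([(.604,.2085,.25)],2.60,step=.03)
s=ctrl.get_state();c=vision.read_camera('wrist');pickle.dump((s,c),open('w1.pkl','wb'))
print(c['T_tool_cam'],c['fx'],c['cx'],c['cy'])
cv2.imwrite('pics/w1.png',c['color'][:,:,::-1])
E
```

```text
t 3.1 p [0.5862 0.2107 0.2461] yaw 2.3277 q [0.23 0.49 0.13 1.22 0.01 1.04] F [-0.1  0.6  0.2] w 0.0855
[[-0.35, 0.29, -0.1, -1.0], [0.0, 0.0, 0.0, -1.0], [0.0, 0.0, 0.0, -1.0], [0.0, 0.0, 0.0, -0.4], [0.0, 0.0, 0.0, -0.0], [0.0, 0.0, 0.0, -0.0], [0.0, 0.0, 0.0, -0.0], [0.0, 0.0, 0.0, -0.0]] ->  [0.604  0.2085 0.25  ] 2.6
[[ 6.77530454e-05 -9.60843679e-01 -2.77090996e-01  6.96821081e-02]
 [ 9.99999619e-01  3.06293884e-04 -8.17592512e-04 -3.14302972e-04]
 [ 8.70449874e-04 -2.77090835e-01  9.60843334e-01 -1.23258021e-01]
 [ 0.00000000e+00  0.00000000e+00  0.00000000e+00  1.00000000e+00]] 324.2704941050558 282.76796811452033 207.14787623146032
```

View pics/w1.png

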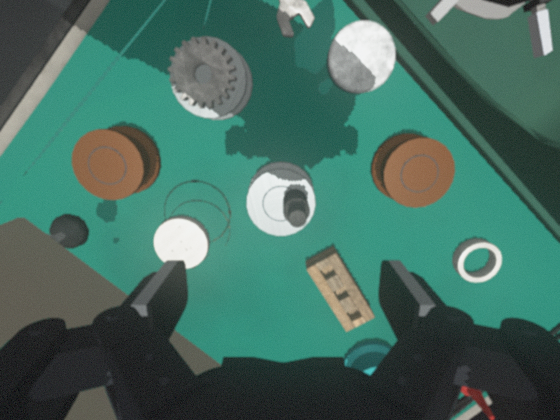

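The wrist view shows the pin at (295,205) on the grey stand at (281,200), with the fingertips at about (165,270) and (400,270). I'll measure the fingertips, pin and stand from its depth.

```bash
cat >> h.py <<'E'
def wcloud(s,c):
    z=c['z_map'];v,u=np.mgrid[0:z.shape[0],0:z.shape[1]]
    P=np.stack([(u-c['cx'])/c['fx']*z,(v-c['cy'])/c['fy']*z,z],-1)
    T=np.array(c['T_tool_cam']);Pt=P@T[:3,:3].T+T[:3,3]
    return Pt, Pt@np.array(s['eef_rot']).T+np.array(s['tool_pos'])
E
python3 - <<'E'
from h import *
s,c=pickle.load(open('w1.pkl','rb'))
Pt,W=wcloud(s,c);z=c['z_map']
ok=(z>0)&(z<.19)
for nm,m in (('L',ok&(np.arange(560)<280)),('R',ok&(np.arange(560)>=280))):
    q=Pt[m]
    for lo in np.arange(-.045,.03,.005):
        k=(q[:,2]>lo)&(q[:,2]<=lo+.005)
        if k.sum()>5: print(nm,lo.round(3),k.sum(),'x',np.percentile(q[k,0],[1,99]).round(3),'y',np.percentile(q[k,1],[1,99]).round(3))
Q=W[140:270,230:340].reshape(-1,3);zz=z[140:270,230:340].ravel();Q=Q[zz>0]
for lo,hi in [(.040,.050),(.083,.092),(.1,.115)]:
    q=Q[(Q[:,2]>lo)&(Q[:,2]<hi)];q=q[np.hypot(q[:,0]-.6,q[:,1]-.2)<.06];print(lo,len(q),circ(q),np.median(q[:,2]))
E
```

```text
L -0.045 1409 x [-0.011  0.013] y [-0.074 -0.039]
L -0.04 541 x [0.005 0.013] y [-0.07  -0.043]
L -0.035 399 x [0.001 0.012] y [-0.054 -0.043]
L -0.03 378 x [-0.002  0.011] y [-0.056 -0.043]
L -0.025 493 x [-0.01   0.011] y [-0.056 -0.043]
L -0.02 471 x [-0.011  0.011] y [-0.057 -0.043]
L -0.015 417 x [-0.011  0.011] y [-0.057 -0.043]
L -0.01 382 x [-0.011  0.011] y [-0.057 -0.043]
L -0.005 330 x [-0.011  0.011] y [-0.056 -0.043]
L -0.0 188 x [-0.011  0.01 ] y [-0.049 -0.043]
L 0.005 33 x [-0.011  0.007] y [-0.044 -0.043]
R -0.045 1443 x [-0.012  0.013] y [0.039 0.073]
R -0.04 547 x [0.005 0.013] y [0.042 0.069]
R -0.035 420 x [0.001 0.012] y [0.042 0.054]
R -0.03 364 x [-0.003  0.011] y [0.042 0.054]
R -0.025 486 x [-0.01   0.011] y [0.042 0.056]
R -0.02 478 x [-0.011  0.011] y [0.042 0.056]
R -0.015 418 x [-0.011  0.011] y [0.042 0.056]
R -0.01 389 x [-0.012  0.011] y [0.042 0.056]
R -0.005 313 x [-0.011  0.011] y [0.042 0.055]
R -0.0 201 x [-0.011  0.011] y [0.042 0.048]
R 0.005 33 x [-0.011  0.007] y [0.042 0.043]
0.04 2808 (array([0.5964, 0.1948, 0.0361]), array([0.5911, 0.194 ])) 0.04489223009828597
0.083 276 (array([0.6044, 0.2075, 0.0126]), array([0.601 , 0.2105])) 0.08542587643198007
0.1 299 (array([0.6057, 0.2067, 0.0078]), array([0.6039, 0.2082])) 0.10751745771885043
```

Opened, the tips stand only 6 mm ahead of the TCP, so the gripper body would clear the pin top by just 1–2 mm. I'll part-close to extend the tips and gain clearance, then align over the pin and measure again.

```bash
python3 -c "
from plan import *
plan([(.604,.2082,.16)],2.608,step=.03)"
```

```text
t 3.15 p [0.5885 0.2109 0.2456] yaw 2.3313 q [0.22 0.49 0.13 1.22 0.01 1.03] F [-1.3 -1.8 -0.9] w 0.0857
[[-0.11, 0.08, 0.74, -1.0], [-0.12, 0.07, 0.74, -1.0], [-0.11, 0.06, 0.66, -1.0], [0.0, 0.0, 0.0, -0.46], [0.0, 0.0, 0.0, -0.0], [0.0, 0.0, 0.0, -0.0], [0.0, 0.0, 0.0, -0.0], [0.0, 0.0, 0.0, -0.0]] ->  [0.604  0.2082 0.16  ] 2.608
```

Request:
arm_command --pt "-0.11 0.08 0.74 -1" --pt "-0.12 0.07 0.74 -1" --pt "-0.11 0.06 0.5 -1" --pt "0 0 0 -0.46" --pt "0 0 0 0" --pt "0 0 0 0" --pt "0 0 0 0" --pt "0 0 0 0" --grip 0.4

```text
time: 4.15
tool_pos: [0.6035, 0.2082, 0.1614]
eef_rot: [[-0.864, 0.504, -0.008], [0.504, 0.864, 0.004], [0.008, -0.001, -1.0]]
wrist_force: [-0.4, 1.2, 0.3]
grip_width: 0.0514
```

```bash
cat > look.py <<'E'
import sys
from plan import *
from h import *
from station import vision
s=ctrl.get_state();c=vision.read_camera('wrist');n=sys.argv[1];pickle.dump((s,c),open(n+'.pkl','wb'))
print(ctrl.get_state()['tool_pos'])
cv2.imwrite(f'pics/{n}.png',c['color'][:,:,::-1])
Pt,W=wcloud(s,c);z=c['z_map']
ok=(z>0)&(z<.19)&(Pt[:,:,2]<.025)
for nm,m in (('L',ok&(Pt[:,:,1]<-.0)),('R',ok&(Pt[:,:,1]>0))):
    q=Pt[m]
    for lo in np.arange(-.055,.03,.005):
        k=(q[:,2]>lo)&(q[:,2]<=lo+.005)
        if k.sum()>5: print(nm,lo.round(3),k.sum(),'x',np.percentile(q[k,0],[1,99]).round(3),'y',np.percentile(q[k,1],[1,99]).round(3))
Q=W[z>0].reshape(-1,3)
for lo,hi in [(.040,.050),(.083,.092),(.1,.115)]:
    q=Q[(Q[:,2]>lo)&(Q[:,2]<hi)];q=q[np.hypot(q[:,0]-.598,q[:,1]-.198)<.045]
    if len(q)>5:print(lo,len(q),circ(q),np.median(q[:,2]))
E
python3 look.py w2; python3 -c "
from plan import *
plan([(.604,.2082,.16)],2.608,step=.03)"
```

```text
[0.60358417 0.20816212 0.16141889]
L -0.055 2046 x [-0.012  0.017] y [-0.062 -0.005]
L -0.05 1453 x [-0.012  0.017] y [-0.06  -0.021]
L -0.045 2026 x [-0.012  0.012] y [-0.06  -0.029]
L -0.04 2701 x [-0.012  0.013] y [-0.059 -0.025]
L -0.035 874 x [0.006 0.013] y [-0.057 -0.027]
L -0.03 394 x [0.005 0.013] y [-0.053 -0.028]
L -0.025 445 x [-0.01   0.012] y [-0.038 -0.026]
L -0.02 284 x [-0.011  0.011] y [-0.033 -0.026]
L -0.015 325 x [-0.011  0.011] y [-0.04  -0.026]
L -0.01 308 x [-0.011  0.011] y [-0.04  -0.026]
L -0.005 275 x [-0.011  0.011] y [-0.04  -0.026]
L -0.0 242 x [-0.011  0.011] y [-0.04  -0.026]
L 0.005 212 x [-0.011  0.011] y [-0.039 -0.026]
L 0.01 113 x [-0.01   0.011] y [-0.033 -0.026]
L 0.015 8 x [-0.001  0.007] y [-0.027 -0.026]
R -0.055 2082 x [-0.012  0.017] y [0.004 0.061]
R -0.05 1462 x [-0.012  0.017] y [0.02  0.059]
R -0.045 2002 x [-0.012  0.012] y [0.027 0.058]
R -0.04 2735 x [-0.012  0.013] y [0.024 0.057]
R -0.035 898 x [0.006 0.013] y [0.025 0.056]
R -0.03 392 x [0.006 0.013] y [0.027 0.051]
R -0.025 428 x [-0.009  0.012] y [0.025 0.036]
R -0.02 296 x [-0
[... 239 characters left out ...]
011] y [0.025 0.038]
R 0.01 116 x [-0.01   0.011] y [0.025 0.031]
R 0.015 9 x [-0.002  0.008] y [0.025 0.025]
0.04 4931 (array([0.5966, 0.195 , 0.0361]), array([0.5897, 0.1938])) 0.04482068408705661
0.083 529 (array([0.6045, 0.2078, 0.0126]), array([0.6005, 0.2102])) 0.08535308863540796
0.1 625 (array([0.6049, 0.2077, 0.0084]), array([0.6036, 0.2083])) 0.10747971997197281
t 4.2 p [0.6036 0.2082 0.1614] yaw 2.6137 q [0.22 0.57 0.04 1.05 0.01 0.74] F [-0.1 -0.3 -0.2] w 0.0513
[[-0.01, 0.01, 0.04, 0.07], [0.0, 0.0, 0.0, -0.0], [0.0, 0.0, 0.0, -0.0], [0.0, 0.0, 0.0, -0.0], [0.0, 0.0, 0.0, -0.0], [0.0, 0.0, 0.0, -0.0], [0.0, 0.0, 0.0, -0.0], [0.0, 0.0, 0.0, -0.0]] ->  [0.604  0.2082 0.16  ] 2.608
```

View pics/w2.png

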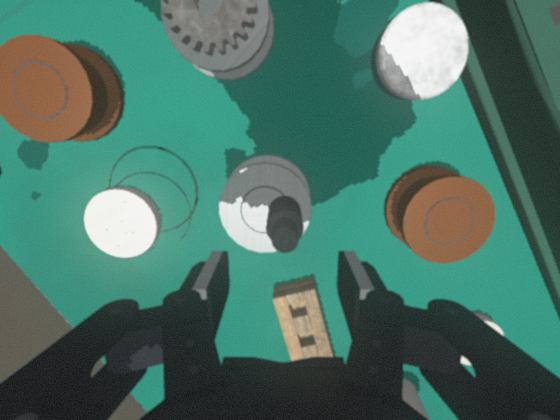

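The tips now extend about 15.5 mm, the pads are flat, and the gap to the pin is about 13 mm each side. With the TCP at z 0.066 the tips sit 5 mm above the stand and the body clears the pin top by 12 mm. Descending.

Request:
arm_command --pt "-0.03 0.01 0.5 0.07" --pt "0 0 0.6 0" --pt "0 0 0.5 0" --pt "0 0 0.3 0" --pt "0 0 0.2 0" --pt "0 0 0 0" --pt "0 0 0 0" --pt "0 0 0 0"

```text
time: 5.2
tool_pos: [0.6066, 0.2088, 0.0782]
eef_rot: [[-0.861, 0.509, -0.002], [0.509, 0.861, 0.005], [0.004, 0.003, -1.0]]
wrist_force: [0.0, 0.7, 0.0]
grip_width: 0.051
```

```bash
python3 look.py w3; python3 -c "
from plan import *
plan([(.6043,.208,.066)],2.608,step=.03)"
```

```text
[0.60667564 0.20885361 0.07826451]
L -0.055 2058 x [-0.012  0.017] y [-0.062 -0.005]
L -0.05 1473 x [-0.012  0.017] y [-0.061 -0.021]
L -0.045 2050 x [-0.012  0.012] y [-0.059 -0.029]
L -0.04 2698 x [-0.012  0.013] y [-0.058 -0.025]
L -0.035 992 x [-0.004  0.013] y [-0.057 -0.   ]
L -0.03 1381 x [-0.006  0.013] y [-0.05 -0.  ]
L -0.025 617 x [-0.009  0.012] y [-0.037 -0.   ]
L -0.02 460 x [-0.011  0.011] y [-0.033 -0.   ]
L -0.015 492 x [-0.011  0.011] y [-0.039 -0.   ]
L -0.01 1042 x [-0.01   0.014] y [-0.039 -0.   ]
L -0.005 435 x [-0.011  0.014] y [-0.039 -0.   ]
L -0.0 387 x [-0.011  0.014] y [-0.04 -0.  ]
L 0.005 345 x [-0.011  0.014] y [-0.038 -0.   ]
L 0.01 230 x [-0.01   0.014] y [-0.032 -0.   ]
L 0.015 168 x [-0.001  0.112] y [-0.054 -0.   ]
L 0.02 281 x [0.007 0.113] y [-0.062 -0.   ]
R -0.055 2070 x [-0.012  0.017] y [0.004 0.061]
R -0.05 1448 x [-0.012  0.017] y [0.02 0.06]
R -0.045 2009 x [-0.012  0.012] y [0.028 0.058]
R -0.04 2732 x [-0.012  0.013] y [0.024 0.057]
R -0.035 940 x [-0.004  0.013] y [0.001 0.056]
R -0.03 976 x [-0.005  0.013] y [0.    0.051]
R -0.025 554 
[... 341 characters left out ...]
 [0.    0.031]
R 0.015 88 x [-0.001  0.013] y [0.    0.025]
R 0.02 64 x [0.005 0.013] y [0.   0.01]
0.04 8892 (array([0.5967, 0.1948, 0.0365]), array([0.5867, 0.1987])) 0.04483167631995772
0.083 2496 (array([0.598 , 0.2084, 0.0354]), array([0.5999, 0.2085])) 0.08585512924208492
0.1 4446 (array([0.5904, 0.2025, 0.0442]), array([0.5928, 0.1978])) 0.10786652682946726
t 5.25 p [0.6067 0.2089 0.0783] yaw 2.6073 q [ 0.22  0.64 -0.06  0.87  0.01  0.75] F [ 0.5  0.1 -0.2] w 0.0509
[[0.04, -0.05, 0.31, -0.01], [0.0, 0.0, 0.0, -0.0], [0.0, 0.0, 0.0, -0.0], [0.0, 0.0, 0.0, -0.0], [0.0, 0.0, 0.0, -0.0], [0.0, 0.0, 0.0, -0.0], [0.0, 0.0, 0.0, -0.0], [0.0, 0.0, 0.0, -0.0]] ->  [0.6043 0.208  0.066 ] 2.608
```

View pics/w3.png

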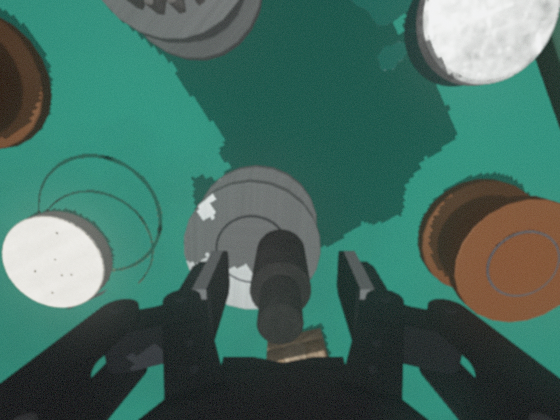

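The pin stands between the pads, clear on both sides, at (280,270). The tips are at z 0.0625. I'll lower them to about 0.0505 and move along tool −y to just short of contact, 4 mm away.

Request:
arm_command --pt "0.03 0 0.18 0" --pt "0.03 0 0.13 0" --pt "0 0 0 0" --pt "0 -0.1 0 0" --pt "0 -0.1 0 0" --pt "0 -0.06 0 0" --pt "0 0 0 0" --pt "0 0 0 0"

```text
time: 6.25
tool_pos: [0.5989, 0.2005, 0.0655]
eef_rot: [[-0.86, 0.509, -0.001], [0.509, 0.86, 0.005], [0.003, 0.004, -1.0]]
wrist_force: [-0.7, -0.1, -0.2]
grip_width: 0.0513
```

```bash
cat > fine.py <<'E'
import sys
from plan import *
from h import *
from station import vision
n=sys.argv[1];s=ctrl.get_state()
p=np.array(s['tool_pos']);R=np.array(s['eef_rot']);S=np.array([.5966,.195,0])
print('t',s['time'],'p',p.round(4),'along y',(R[:,1]@(p-S)*[1,1,0][0]).round(4) if 0 else ((p-S)[:2]@R[:2,1]).round(4),'x',((p-S)[:2]@R[:2,0]).round(4),'F',np.round(s['wrist_force'],1))
cs={'wrist':vision.read_camera('wrist'),'top':vision.read_camera('top'),'scene':vision.read_camera('scene')}
pickle.dump((s,cs),open(n+'.pkl','wb'))
im=[]
for k,c in cs.items():
    W=wcloud(s,c)[1] if k=='wrist' else cloud(c)
    z=c['z_map'];dark=c['color'].max(2)<90
    for nm,lo,hi in [('stand',.042,.048),('shoulder',.085,.091),('topcap',.105,.111)]:
        m=(z>0)&(W[:,:,2]>lo)&(W[:,:,2]<hi)&(np.hypot(W[:,:,0]-.599,W[:,:,1]-.199)<(.045 if nm=='stand' else .03))
        if k=='wrist': m&=((np.abs(wcloud(s,c)[0][:,:,1])<.024))|(nm=='stand')
        q=W[m]
        if len(q)>8:
            e=circ(q);print(k,nm,len(q),e,'off y,x',((e[0][:2]-S[:2])@R[:2,:2]).round(4)[::-1])
    cv2.imwrite(f'pics/{n}_{k}.png',c['color'][:,:,::-1])
t=cs['top']['color'][180:260,250:345,::-1];sc=cs['scene']['color'][175:255,255:350,::-1]
cv2.imwrite(f'pics/{n}_c.png',cv2.resize(np.hstack([t,sc]),None,fx=4.2,fy=4.2,interpolation=cv2.INTER_CUBIC))
E
python3 fine.py f1
```

```text
t 6.25 p [0.5989 0.2005 0.0655] along y 0.0059 x 0.0008 F [-0.7 -0.1 -0.2]
wrist stand 10269 (array([0.5965, 0.1952, 0.0363]), array([0.588 , 0.1967])) off y,x [0.0001 0.0002]
wrist shoulder 1237 (array([0.6038, 0.2081, 0.0125]), array([0.5999, 0.2099])) off y,x [0.0149 0.0005]
wrist topcap 1140 (array([0.5891, 0.2063, 0.0239]), array([0.6008, 0.2097])) off y,x [0.0059 0.0122]
scene stand 363 (array([0.5951, 0.1937, 0.0386]), array([0.5863, 0.1992])) off y,x [-0.0019  0.0006]
scene shoulder 62 (array([0.5971, 0.2002, 0.0293]), array([0.5964, 0.2032])) off y,x [0.0047 0.0022]
scene topcap 34 (array([0.59  , 0.2046, 0.0273]), array([0.5985, 0.2077])) off y,x [0.0049 0.0106]
```

View pics/f1_c.png

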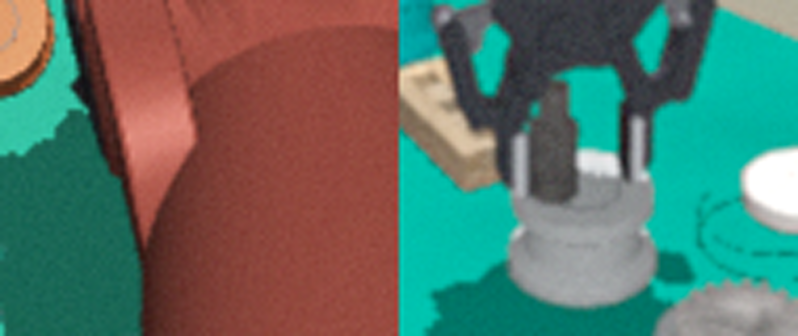

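View pics/f1_wrist.png

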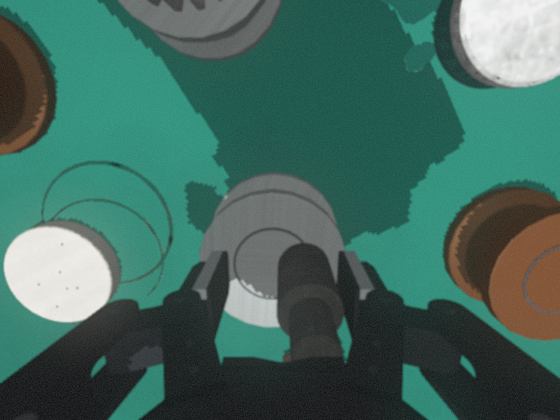

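The gap to the pin is about 4 mm and it is laterally centred to 0.5 mm. I'll push slowly, 1.5 mm per row.

Request:
arm_command --pt "0 -0.05 0 0" --pt "0 -0.04 0 0" --pt "0 -0.04 0 0" --pt "0 -0.04 0 0" --pt "0 -0.04 0 0" --pt "0 -0.04 0 0" --pt "0 -0.02 0 0" --pt "0 0 0 0"

```text
time: 7.4
tool_pos: [0.5931, 0.1909, 0.0654]
eef_rot: [[-0.861, 0.509, -0.001], [0.509, 0.861, 0.006], [0.003, 0.004, -1.0]]
wrist_force: [0.1, 1.1, 0.1]
grip_width: 0.0512
```

```bash
python3 fine.py f2
```

```text
t 7.4 p [0.5931 0.1909 0.0654] along y -0.0053 x 0.0009 F [0.1 1.1 0.1]
wrist stand 10138 (array([0.5965, 0.195 , 0.0363]), array([0.5858, 0.1946])) off y,x [-0.0001  0.0001]
wrist shoulder 1228 (array([0.6   , 0.2011, 0.0126]), array([0.5956, 0.2029])) off y,x [0.007  0.0002]
wrist topcap 1057 (array([0.5964, 0.2052, 0.012 ]), array([0.5964, 0.2027])) off y,x [0.0087 0.0054]
scene stand 363 (array([0.5939, 0.1963, 0.0368]), array([0.5865, 0.1997])) off y,x [-0.0003  0.003 ]
scene shoulder 57 (array([0.6005, 0.2096, 0.0191]), array([0.598 , 0.2106])) off y,x [0.0146 0.0041]
scene topcap 43 (array([0.6044, 0.2097, 0.0167]), array([0.6014, 0.2112])) off y,x [0.0166 0.0008]
```

View pics/f2_c.png

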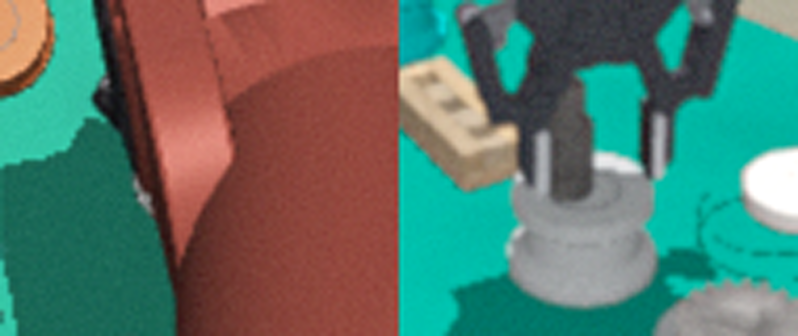

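View pics/f2_wrist.png

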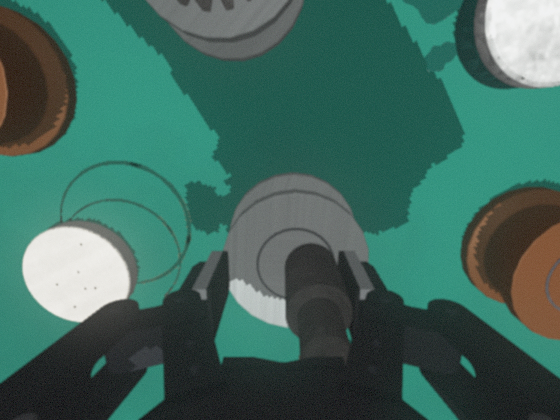

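The pin is upright and sliding, the stand is unmoved at (0.5965, 0.195), and 7 mm remains.

Request:
arm_command --pt "0 -0.03 0 0" --pt "0 -0.04 0 0" --pt "0 -0.04 0 0" --pt "0 -0.03 0 0" --pt "0 -0.025 0 0" --pt "0 0 0 0" --pt "0 0 0 0" --pt "0 0 0 0"

```text
time: 8.55
tool_pos: [0.5897, 0.1849, 0.0654]
eef_rot: [[-0.861, 0.509, -0.001], [0.509, 0.861, 0.006], [0.003, 0.004, -1.0]]
wrist_force: [-0.5, -0.3, -0.5]
grip_width: 0.0513
```

```bash
python3 fine.py f3
```

```text
t 8.55 p [0.5897 0.1849 0.0654] along y -0.0122 x 0.0008 F [-0.5 -0.3 -0.5]
wrist stand 9530 (array([0.5963, 0.1953, 0.0362]), array([0.5845, 0.1962])) off y,x [0.0001 0.0004]
wrist shoulder 1257 (array([0.5966, 0.1953, 0.0125]), array([0.5922, 0.1969])) off y,x [0.0003 0.0002]
wrist topcap 1077 (array([0.5918, 0.1995, 0.0117]), array([0.593 , 0.1968])) off y,x [0.0014 0.0064]
top stand 46 (array([0.5862, 0.2221, 0.021 ]), array([0.5854, 0.2252])) off y,x [0.018  0.0227]
scene stand 370 (array([0.5959, 0.1964, 0.0366]), array([0.5872, 0.2018])) off y,x [0.0008 0.0013]
scene shoulder 54 (array([0.5988, 0.2038, 0.0187]), array([0.5945, 0.2041])) off y,x [0.0087 0.0026]
scene topcap 41 (array([0.6006, 0.2082, 0.0191]), array([0.598 , 0.2063])) off y,x [0.0134 0.0033]
```

View pics/f3_wrist.png

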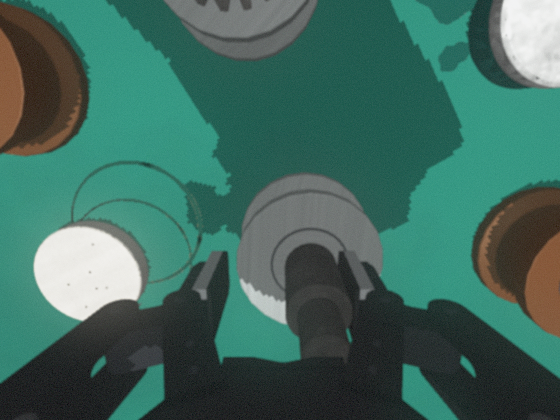

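The pin is within 0.5 mm of centre. I'll back the pad off by 12 mm, which centres the pin in the gap, then rise straight up.

Request:
arm_command --pt "0 0.06 0 0" --pt "0 0.1 0 0" --pt "0 0.13 0 0" --pt "0 0 0 0" --pt "0 0 0 0" --pt "0 0 -0.2 0" --pt "0 0 -0.4 0" --pt "0 0 -0.4 0"

```text
time: 9.7
tool_pos: [0.5953, 0.1952, 0.1071]
eef_rot: [[-0.861, 0.509, -0.002], [0.509, 0.861, 0.005], [0.005, 0.003, -1.0]]
wrist_force: [-0.1, 0.1, 0.3]
grip_width: 0.0512
```

```bash
python3 fine.py f4|grep -v scene
```

```text
t 9.7 p [0.5953 0.1952 0.1071] along y -0.0005 x 0.0012 F [-0.1  0.1  0.3]
wrist stand 7265 (array([0.5965, 0.1951, 0.0361]), array([0.5901, 0.1987])) off y,x [0.     0.0001]
wrist shoulder 672 (array([0.5968, 0.1954, 0.0124]), array([0.5929, 0.1973])) off y,x [0.0004 0.    ]
wrist topcap 1031 (array([0.5972, 0.1952, 0.0083]), array([0.5965, 0.1955])) off y,x [ 0.0005 -0.0004]
```

View pics/f4_wrist.png

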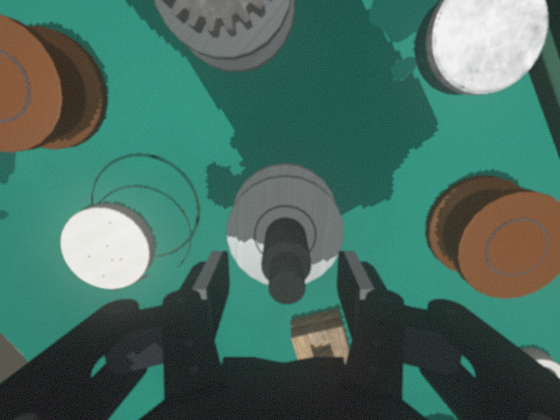

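The pin is upright and centred to 0.5 mm. I'll rise clear and withdraw towards the front (world −x) so the top camera can check.

Request:
arm_command --pt "0 0 -0.9 0" --pt "0 0 -0.9 0" --pt "0 0 -0.9 0" --pt "0 0 -0.9 0" --pt "0.84 -0.5 0 0" --pt "0.84 -0.5 0 0" --pt "0.84 -0.5 0 0" --pt "0.84 -0.5 0 0"

```text
time: 10.85
tool_pos: [0.4365, 0.1934, 0.2531]
eef_rot: [[-0.86, 0.511, -0.003], [0.511, 0.86, 0.005], [0.005, 0.003, -1.0]]
wrist_force: [-0.1, 0.6, -0.0]
grip_width: 0.0512
```

Request:
arm_command --pt "0.84 -0.5 0 0" --pt "0.84 -0.5 0 0" --pt "0.5 -0.3 0 0" --pt "0 0 0 0" --pt "0 0 0 0" --pt "0 0 0 0" --pt "0 0 0 0" --pt "0 0 0 0"

```text
time: 11.85
tool_pos: [0.3311, 0.1927, 0.2522]
eef_rot: [[-0.86, 0.511, -0.003], [0.511, 0.86, 0.005], [0.005, 0.002, -1.0]]
wrist_force: [-0.2, -0.6, -0.4]
grip_width: 0.0513
```

```bash
python3 fine.py f5
```

```text
t 11.85 p [0.3311 0.1927 0.2522] along y -0.1375 x 0.2271 F [-0.2 -0.6 -0.4]
wrist stand 129 (array([0.6162, 0.208 , 0.0134]), array([0.617 , 0.2108])) off y,x [ 0.0212 -0.0102]
top stand 603 (array([0.5963, 0.196 , 0.0358]), array([0.595 , 0.1964])) off y,x [0.0007 0.0008]
top shoulder 22 (array([0.5958, 0.196 , 0.0118]), array([0.5945, 0.1977])) off y,x [0.0005 0.0012]
top topcap 43 (array([0.5967, 0.1956, 0.0081]), array([0.5963, 0.1958])) off y,x [0.0006 0.0002]
scene stand 413 (array([0.5952, 0.1957, 0.0377]), array([0.5907, 0.2014])) off y,x [-0.0001  0.0016]
scene shoulder 40 (array([0.5964, 0.1963, 0.0115]), array([0.593 , 0.1996])) off y,x [0.001  0.0008]
scene topcap 36 (array([0.5969, 0.196 , 0.0094]), array([0.5955, 0.1972])) off y,x [0.001  0.0003]
```

View pics/f5_c.png

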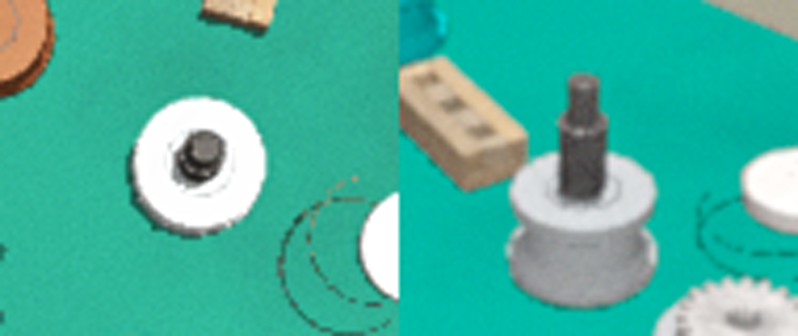

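View pics/f5_top.png

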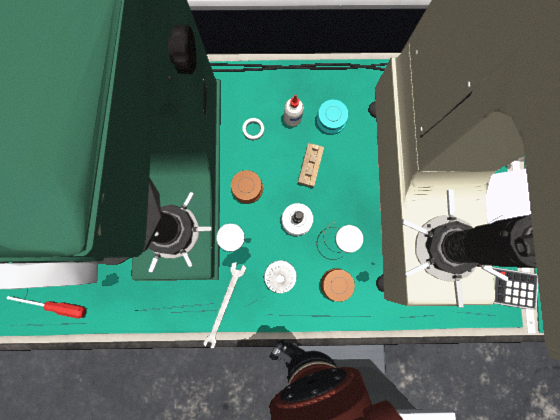

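The pin now stands at (298,215) in the top view, inside the ring. The pin stand at (297,219), the gear at (280,277) and the other objects are where they were. The hand is clear, so I'm handing in.

```bash
python3 -c "
from station import ctrl
print(ctrl.close_job())"
```

```text
the job is handed in; nothing more can be done
None
```

The pin now stands upright inside the scribed ring. I straddled it with part-closed jaws and slid it about 15 mm across its stand with the flat inside face of one pad, tips about 5 mm above the stand top. I then backed off, rose and withdrew to the front, and handed in at about 12 s of the 38 s.

- **Pin position:** in the last wrist, top and scene views the pin's axis is about 0.5 to 1.5 mm from the stand centre. Up to 5.5 mm is allowed.
- **Pin stand:** it stayed at about (0.596, 0.195), unmoved within the roughly 1 mm measuring error.
- **Other objects:** the gear, its stand, the tin, the reference block and the spanner look unchanged in the top view. I checked these by eye and did not re-measure them.
- **Forces:** wrist force readings at the end of each move stayed around 1–2 N.
- **Readings that disagreed:** with the hand over the stand, the scene and top fits were spoilt by the hand blocking the view, so I ignored them. Once the hand was clear, both agreed with the wrist view. The final wrist fit from the withdrawn pose only caught a fragment, so I did not use it.

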